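# Hang the slide rack on the swinging drain hook

## Task

Pick up the slide rack by one of its end lugs and, with the rack in hand, bring the swinging hook to rest by leaning the top of the rack's bail against the hook's stem above its tip: come in slowly and meet it at the end of its swing, so that it is never struck or pushed with more than a few newtons. Then slide the bail down the stem into the hook until the rack hangs from it, let go, and leave rack and hook hanging still over the drip tray. Leave the bottle, the jar and the slide box where they stand.

Things in the scene. Friction and masses are not known exactly. Their poses are not given: they have to be found in the camera images.
- rack_bail (a point): Middle of the top bar of the wire bail (bow handle, 5 mm wire) of the loose steel slide rack, on the bar's axis, 100 mm above the rack's underside; the rack balances about it. Rack: 110 mm long (x), 72 wide (y), 45 high, about 0.18 kg. The bail spans its width at mid length: top bar level along y for 10 mm either side of this point, then sloping down to the sides. Axes: the rack's, z up.
- rack_lug_a (a point): Centre of the blue grip lug on the rack's +x end, a block 42 mm long (x), 14 thick (y), 28 high, to be pinched across its thickness from above. 76 mm along +x from the bail, 64 mm below its top bar (36 mm above the rack's underside). Axes: the rack's.
- rack_lug_b (a point): Centre of the like blue lug on the rack's -x end, 76 mm along -x from the bail. Either lug may be used.
- hook_pivot (a point): Pin on which the hook swings, fixed, 320 mm above the bench. Axes: the stand's; the pin lies along y and the hook opens towards -x. The stand's column rises 170 mm away on the +x side, its arm (to 36 mm above the pin) reaching from there to the pin. Base and drip tray below, 26 mm high, reach 100 mm to -x, 200 mm to +x and 65 mm to either side.
- hook_seat (a point): Where the axis of a bail hanging in the red hook (6 mm round bar) comes to lie: 142.5 mm below the pin at swing 0. Axes turn with the hook, equal to the stand's at swing 0. The bar runs down the stem, round under this point (inside width 10 mm) and up on the -x side to a tip that leans outward: its end is 12.5 mm to -x, its top 24 mm above this point.
- hook_stem (a point): Point on the axis of the hook's straight stem, 37.5 mm above the seat and 8 mm to its +x side; above the tip, so the place to lean the bail. The stem is straight and upright from 15 mm above this point to 35 mm below it. A yellow weight, 44 mm diameter, 50 mm high, on the line from pin to seat, ends 27 mm above this point.
- hook (a joint): Swing of the hook about its pin, rad: 0 plumb, positive when its lower end is towards the stand's -x (the hook's open side), stops at 0.6 either way. It starts at 0.28 to 0.40 and swings freely, almost without friction, about twice to and fro each second. Hook and weight: about 0.7 kg, springy: it bounces off what it strikes. Held 0.1 rad aside it pushes back at the stem with about 0.35 N.
- bottle: Bystander: clear bottle with blue cap, 60 mm diameter, 130 mm high; origin at the centre of its underside.
- jar: Bystander: amber jar with red lid, 64 mm diameter, 75 mm high; origin at the centre of its underside.
- slidebox: Bystander: cardboard slide box 100 x 60 x 30 mm; origin at the centre of its underside.
Mind the look-alikes: they are no part of the job. Of the things that look like the part that bears rack_bail, the smaller one is meant.

How it is judged:
On the way, in this order (a step that is already met when the one before it is completed fails the run):
1. the rack is picked up, its bail more than 150 mm above the bench, held in the fingers (height (world z) of rack_bail above 0.15 m and contact force between the fingers and rack above 1 N), for 0.1 s.
2. the held rack leans against the hook with the bail above the hook's tip (more than 24 mm above the seat), and the hook is still (slower than 0.15 rad/s), for 0.4 s (contact force between rack and hook above 0.03 N and contact force between the fingers and rack above 1 N and z of rack_bail in the frame of hook_seat between 0.024 and 0.07 m and velocity of joint hook between -0.15 and 0.15 rad/s), for 0.4 s.
At the end, for the whole second after the job is handed in: The rack hangs by its bail in the hook: bail within 6 mm of the seat along and up, 15 mm across, within 0.2 rad of upright, its weight on the hook; rack slower than 0.08 m/s, hook slower than 0.5 rad/s; the robot has let go (x of rack_bail in the frame of hook_seat between -0.006 and 0.006 m and y of rack_bail in the frame of hook_seat between -0.015 and 0.015 m and z of rack_bail in the frame of hook_seat between -0.006 and 0.006 m and contact force between rack and hook above 0.5 N and angle between rack_bail's own z axis and vertical below 0.2 rad and velocity of joint hook between -0.5 and 0.5 rad/s and linear speed of rack below 0.08 m/s); the robot touches nothing.
It fails at once if the hook is knocked: more than 8 N between the rack and the hook while the bail is not yet down in the hook (more than 15 mm above the seat) (z of rack_bail in the frame of hook_seat above 0.015 m and contact force between rack and hook above 8 N).
It fails at once if the hook is pressed hard: more than 12 N between it and the rack or the arm (contact force between any of rack, the arm, the fingers and hook above 12 N).
It fails at once if a bystander is moved by more than 20 mm (distance of any of bottle, jar, slidebox from where it was at the start of the episode above 0.02 m).
It also fails if it takes over 72 s, if anything falls off the work surface, if the arm or the gripper's body presses on something with over 40 N, if the wrist force passes 120 N, or if a joint passes its speed limit or range.

## Robot

A 6-joint arm with a two-finger parallel gripper is mounted at the origin on the work surface. World frame = base frame: x ahead of the robot, y to its left, z up, the work surface at z = 0. Lengths are in m, angles in rad, forces in N, time in s.
With the tool pointing down it reaches from about 0.375 to 0.925 m from the base axis. Payload 5.7 kg.
Tool frame: the origin (TCP) lies on the centre line of the jaws, within the pads' length; the fingertips stand 8 mm ahead of it and the grasp point (between the pads) lies 11 mm behind it; z points along the fingers, x is the direction in which the jaws open and shut, and the axes are right-handed (so a half turn about z gives the same grasp; the last joint's range is limited). The gripper opens to 88 mm and grips with 3 to 60 N. Pads are 20 mm wide; open, the fingers measure 115 mm over their backs; the gripper's body (75 mm by 178 mm) begins 61 mm behind the grasp point.
Start: joints at [1.026, 0.359, 1.51, -0, 1.272, -0.115], TCP at [0.25, 0.545, 0.231] pointing down, gripper open.
Joint ranges: [-2.97, 2.97], [-1.01, 2.36], [0.21, 2.38], [-0.96, 4.11], [0.2, 2.71], [-2.98, 2.98]. Speed limits (rad/s): [2.39, 2.39, 3.14, 3.14, 3.14, 3.14].

## Interface

Orientations are given as a unit quaternion [x, y, z, w].
In Python, from workcell import status, viewer, env gives the robot as it stands.
- The arm moves only by the shell command python3 -m creep 'ROWS' [FORCE]. ROWS is JSON, a list of rows, each a list of 5 numbers: the shift along the tool's x, y, z in m, then the turn about the tool's z in degrees, then the opening, from 0 (shut) to 1 (fully open). A call has exactly 10 rows; each row shifts and turns the commanded pose from where the row before left it, along the tool's axes as they then stand; what a row does not reach is not made up. A row lasts 1/10 s, in which the tool goes at most 50 mm and 8.59 degrees, less where a joint would pass 70% of its speed; a pose out of reach is approached as far as the arm can. A call with a gripper value outside its range is refused whole. The fingers move at their own pace and stop on an object; FORCE is the grip in N (left out, the last holds). Time passes only in rows, so rows that do not move let the fingers close, or fill a call up. It gives the time, the measured TCP pose, the force and the opening at its end, in the units of the state.
- status.sense(): the state, without advancing time (a new reading comes with each control period).
- viewer.camera(name): name is "scene" or "top"; returns the picture (420x560x3 uint8, red, green, blue); there is no depth.
- viewer.camera_info(name): a dict with "K" (3x3 intrinsics, pixels), "D" ([k1, k2, p1, p2, k3] as OpenCV has them; the pictures are not rectified), "eye" and "orientation" of the camera in the world. Camera axes: x right, y up, looking along -z (the intrinsics and any distortion apply to the point x, -y, -z); pixel columns grow to the right and rows downward; lengths in m; the calibration is good to about 2 mm. A picture is of the moment at which its call begins. camera_info takes no time and is no camera call.
- env.sign_off(): hands the job in, once; it reports no verdict.
The state is a dict: "t": time; "joint_pos": joint angles; "qvel": joint speeds; "joint_torque": joint torques, N m; "position": TCP position; "ee_rot": TCP orientation; "ft_force": force on the tool from outside, world axes, zero at the start; "moment": the same for the moment, N m; "grip_width": finger opening in m.
Only numpy, scipy, OpenCV 4.12 (cv2) and the standard library are available. Lean on these libraries where they do the work, as an engineer would, in place of code of your own. Each camera call takes 0.05 s, during which the arm holds its last target.

## Working session

There is one attempt and no reset: what is moved stays moved. The work goes in short steps, Python scripts to look and compute and a shell command to move; the robot and the scene stay as the last step left them, time stands still between calls to the robot, and variables do not carry over. Pictures are saved under pics/ and viewed, and the job is handed in when it is done.

```bash
ls; mkdir -p pics
cat > h.py <<'E'
import numpy as np, cv2
from workcell import status, viewer, env
from scipy.spatial.transform import Rotation as R
def cam(n):
    i=viewer.camera_info(n); return np.array(i['K'],float),np.array(i['D'],float),np.array(i['eye'],float),R.from_quat(i['orientation']).as_matrix()
def ray(n,u,v):
    K,D,e,M=cam(n); p=cv2.undistortPoints(np.array([[[u,v]]],float),K,D)[0,0]
    return e,M@np.array([p[0],-p[1],-1.])
def atz(n,u,v,z):
    e,d=ray(n,u,v); return e+d*(z-e[2])/d[2]
def proj(n,P):
    K,D,e,M=cam(n); P=np.atleast_2d(P); c=(P-e)@M; c=c*[1,-1,-1]
    return cv2.projectPoints(c,np.zeros(3),np.zeros(3),K,D)[0][:,0]
def tri(o):
    A=0;b=0
    for n,u,v in o:
        e,d=ray(n,u,v); d=d/np.linalg.norm(d); Q=np.eye(3)-np.outer(d,d); A=A+Q;b=b+Q@e
    return np.linalg.solve(A,b)
def snap(n,f,crop=None,s=1):
    im=viewer.camera(n); cv2.imwrite('pics/full_'+f,im[:,:,::-1])
    if crop: x0,y0,x1,y1=crop; im=im[y0:y1,x0:x1]
    im=cv2.resize(im,None,fx=s,fy=s,interpolation=cv2.INTER_CUBIC); cv2.imwrite('pics/'+f,im[:,:,::-1])
E
python3 - <<'E'
from h import *
snap('scene','a.png');snap('top','b.png')
for n in('scene','top'):
    c=cam(n);print(n,c[0].round(1).tolist(),c[1].round(3),c[2].round(3),c[3].round(2).tolist())
print(status.sense())
E
```

```text
pics
scene [[482.2, 0.0, 275.6], [0.0, 482.2, 206.1], [0.0, 0.0, 1.0]] [-0.022  0.     0.     0.     0.   ] [ 1.21  -0.425  1.007] [[0.63, -0.51, 0.58], [0.78, 0.43, -0.46], [-0.02, 0.74, 0.67]]
top [[545.6, 0.0, 281.0], [0.0, 545.6, 207.3], [0.0, 0.0, 1.0]] [-0.224  0.     0.     0.     0.   ] [0.23  0.109 1.702] [[-0.01, 0.98, -0.18], [-1.0, -0.01, 0.01], [0.01, 0.18, 0.98]]
{'t': 0.1, 'joint_pos': array([ 1.02589274e+00,  3.59411915e-01,  1.51131885e+00, -3.19285899e-05,
        1.27249497e+00, -1.15116783e-01]), 'qvel': array([ 0.00097018, -0.00144126, -0.00254612,  0.00157245,  0.00029381,
        0.00071347]), 'joint_torque': array([ 2.53165999e-04, -5.16353774e+01, -2.71405792e+01,  6.78056083e-02,
        2.75950239e-02,  1.07673665e-05]), 'position': array([0.24971578, 0.54489764, 0.22990822]), 'ee_rot': array([ 8.4162566e-01,  5.4006072e-01, -7.2661988e-04,  3.7282513e-04]), 'ft_force': array([-0.01766652,  0.16309145, -0.11997208]), 'moment': array([ 0.03469835,  0.02255538, -0.0515122 ]), 'grip_width': 0.08752022527633235}
```

View pics/a.png

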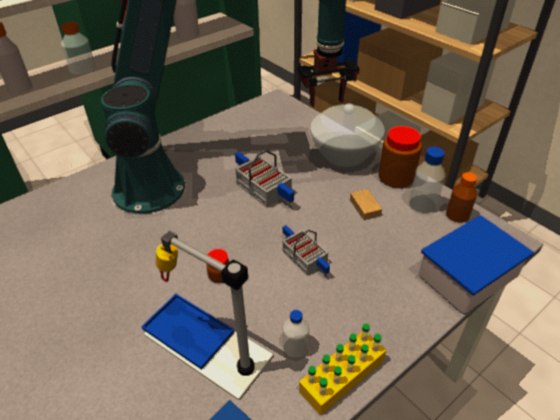

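View pics/b.png

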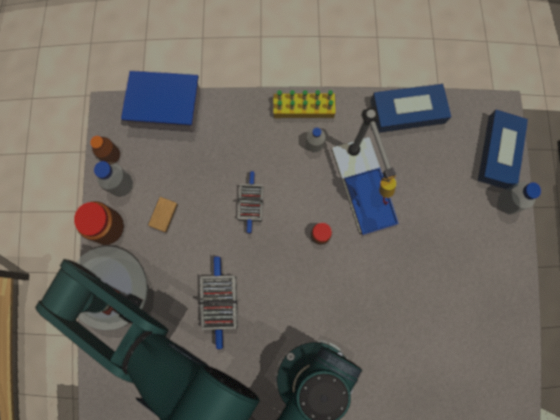

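The image shows two racks: a small one at scene (305,250) / top (250,203), and a large look-alike at scene (262,178) / top (218,303). I choose the smaller. The stand has its column at scene (238,270) and its pin at about (168,240). Next I check both in close crops.

Run:
```python
import cv2
a=cv2.imread('pics/full_a.png');b=cv2.imread('pics/full_b.png')
f=lambda im,x,y,w,h,s:cv2.resize(im[y:y+h,x:x+w],None,fx=s,fy=s,interpolation=cv2.INTER_CUBIC)
import numpy as np
t=f(a,270,215,70,65,6); u=f(b,225,165,50,75,5.2)
H=390;u=cv2.resize(u,(260,390));cv2.imwrite('pics/c.png',np.hstack([t,u]))
t=f(a,140,225,110,155,3.5);u=f(b,320,100,90,140,3.875);h=min(t.shape[0],u.shape[0]);cv2.imwrite('pics/d.png',np.hstack([t[:h],u[:h]]));print(h)
```

```text
542
```

View pics/c.png

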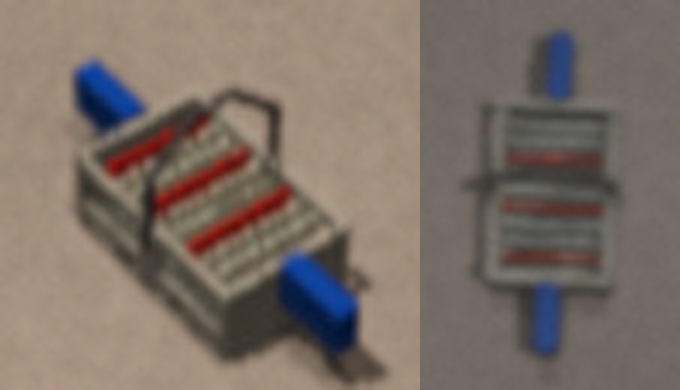

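View pics/d.png

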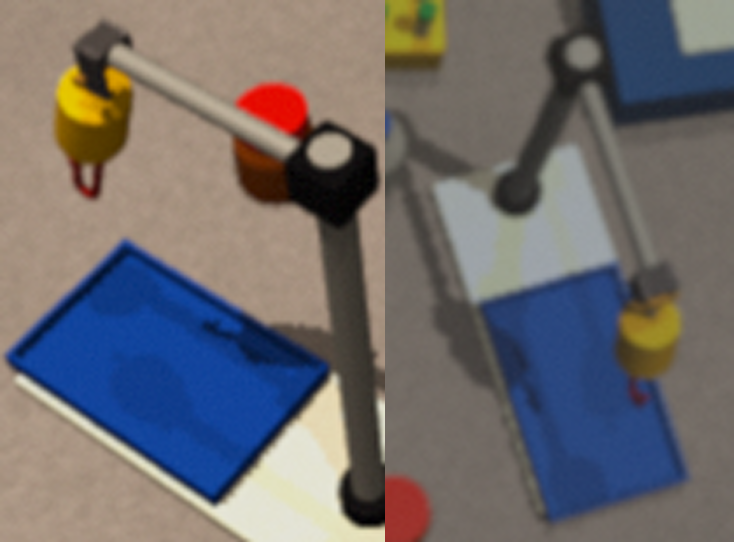

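The left crop confirms the small rack, with its bail and two blue lugs. Its robot-side lug top is at about top (249,226) / scene (288,231), and the far lug is at top (252,177.5) / scene (323,263). Next I fit the rack and stand poses.

```bash
cat > fit.py <<'E'
from h import *
from scipy.optimize import least_squares
def T(p,L): 
    c,s=np.cos(p[2]),np.sin(p[2]); L=np.atleast_2d(L); return np.c_[p[0]+c*L[:,0]-s*L[:,1],p[1]+s*L[:,0]+c*L[:,1],L[:,2]]
def fit(obs,p0):
    f=lambda p: np.concatenate([(proj(n,T(p,L))[0]-[u,v]) for n,u,v,L in obs])
    r=least_squares(f,p0,loss='soft_l1'); return r.x,f(r.x).reshape(-1,2).round(1)
E
python3 - <<'E'
from fit import *
rack=[('top',252.3,177.5,(.076,0,.05)),('top',249.0,226.3,(-.076,0,.05)),('scene',288.3,230.8,(-.076,0,.05)),('scene',323.3,263.3,(.076,0,.05)),
('scene',270+255/6,215+97/6,(0,0,.1))]
print(fit(rack,[.55,.15,0]))
a=lambda x,y:(140+x/3.5,225+y/3.5)
b=lambda x,y:(320+(x-385)/3.875,100+y/3.875)
S=[('top',*b(435,185),(.2,.065,.026)),('top',*b(578,147),(.2,-.065,.026)),('top',*b(688,478),(-.1,-.065,.026)),('top',*b(548,520),(-.1,.065,.026)),
('scene',*a(125,240),(-.1,-.065,.026)) if 0 else ('scene',*a(8,358),(-.1,-.065,.026)),('scene',*a(126,240),(-.1,.065,.026)),
('scene',*a(358,495),(.17,0,.03)),('top',*b(516,190),(.17,0,.03)),('scene',*a(98,50),(0,0,.335)),('top',*b(658,278),(0,0,.345))]
p,r=fit(S,[.6,-.1,-.2]);print(p,r)
for n in('top','scene'):print(n,proj(n,T(p,[(0,0,.32),(0,0,.1775),(.17,0,.35)])).round(1).tolist())
E
```

```text
(array([ 0.55188048,  0.19184507, -0.05932045]), array([[-0.9, -1.3],
       [-0.6, -1.8],
       [-0.3, -1.1],
       [-0.5, -0.8],
       [-7.3,  1.4]]))
[ 0.55955007 -0.18624659  0.26961635] [[-0.7 -2.9]
 [ 0.6 -3.4]
 [ 1.1 -0.7]
 [-1.7 -0.1]
 [-3.5  0.3]
 [ 0.7 -1.7]
 [ 1.8 -1.1]
 [ 0.6 -1.2]
 [-2.1 -0.8]
 [ 0.3  2.5]]
top [[388.9, 176.5], [379.1, 188.0], [370.8, 113.6]]
scene [[167.2, 243.8], [178.3, 289.1], [232.9, 271.6]]
```

Run:
```python
from fit import *
p=[0.55188048,  0.19184507, -0.05932045]
a=cv2.imread('pics/full_a.png');b=cv2.imread('pics/full_b.png')
def draw(im,n,o,s,segs,p):
    for q in segs:
        P=(proj(n,T(p,q))-o+.5)*s
        cv2.polylines(im,[P.round().astype(int)],False,(0,255,0),1)
box=lambda x0,x1,y,z:[(x0,-y,z),(x1,-y,z),(x1,y,z),(x0,y,z),(x0,-y,z)]
segs=[box(-.055,.055,.036,.045),box(-.055,.055,.036,0),[(0,-.036,.045),(0,-.036,.07),(0,-.01,.1),(0,.01,.1),(0,.036,.07),(0,.036,.045)],box(.055,.097,.007,.05),box(-.097,-.055,.007,.05)]
f=lambda im,x,y,w,h,s:cv2.resize(im[y:y+h,x:x+w],None,fx=s,fy=s,interpolation=cv2.INTER_CUBIC)
t=f(a,270,215,70,65,6);draw(t,'scene',[270,215],6,segs,p)
u=f(b,225,165,50,65,6);draw(u,'top',[225,165],6,segs,p)
cv2.imwrite('pics/e.png',np.hstack([t,u]))
P=[0.55955007,-0.18624659,0.26961635]
segs=[box(-.1,.2,.065,.026),[(0,0,.32),(0,0,.1775)],[(.17,0,.026),(.17,0,.338),(0,0,.338)],[(0,-.02,.32),(0,.02,.32)]]
t=f(a,140,225,110,155,3.5);draw(t,'scene',[140,225],3.5,segs,P)
u=f(b,320,100,90,140,3.875);draw(u,'top',[320,100],3.875,segs,P)
cv2.imwrite('pics/f.png',np.hstack([t[:542],u[:542]]))
```

```text
(no output)
```

View pics/e.png

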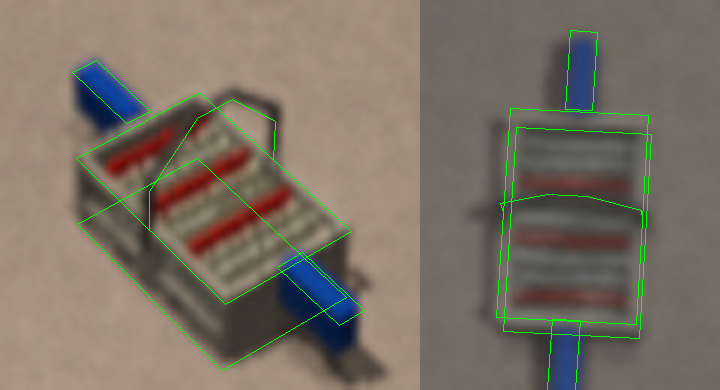

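View pics/f.png

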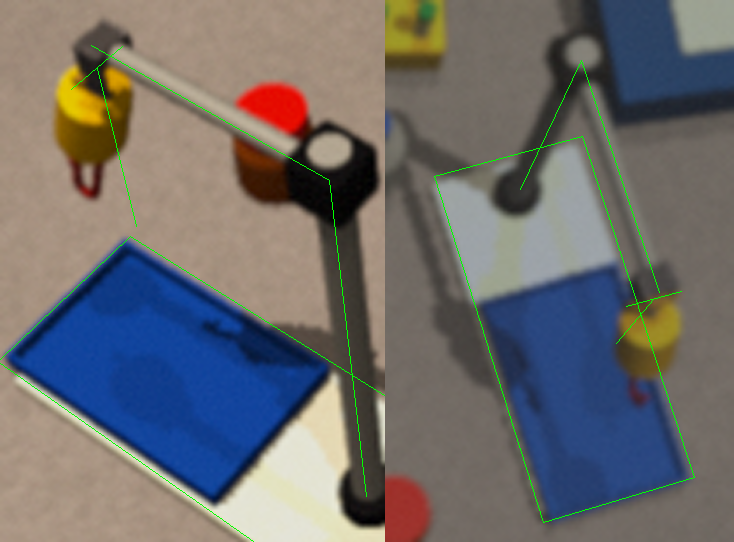

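Run:
```python
import cv2,numpy as np
a=cv2.imread('pics/full_a.png');b=cv2.imread('pics/full_b.png')
f=lambda im,x,y,w,h,s:cv2.resize(im[y:y+h,x:x+w],None,fx=s,fy=s,interpolation=cv2.INTER_CUBIC)
cv2.imwrite('pics/g.png',np.hstack([f(a,280,222,40,50,10),f(a,150,225,40,62,8)[:500],f(b,365,160,40,50,10)[:, :]][:2]))
cv2.imwrite('pics/g2.png',np.hstack([f(b,368,160,36,50,10),f(b,350,100,36,50,10)]))
```

```text
Traceback (most recent call last):
ValueError: all the input array dimensions except for the concatenation axis must match exactly, but along dimension 0, the array at index 0 has size 500 and the array at index 1 has size 496
```

Run:
```python
import cv2,numpy as np
a=cv2.imread('pics/full_a.png');b=cv2.imread('pics/full_b.png')
f=lambda im,x,y,w,h,s:cv2.resize(im[y:y+h,x:x+w],None,fx=s,fy=s,interpolation=cv2.INTER_CUBIC)
cv2.imwrite('pics/g.png',np.hstack([f(a,280,222,40,50,10),f(a,150,228,40,50,10)]))
cv2.imwrite('pics/g2.png',np.hstack([f(b,368,160,36,50,10),f(b,350,100,36,50,10)]))
```

```text
(no output)
```

View pics/g.png

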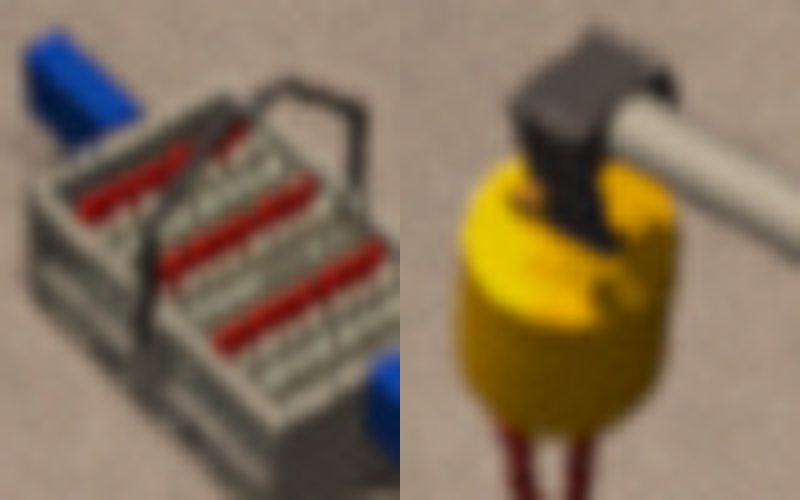

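View pics/g2.png

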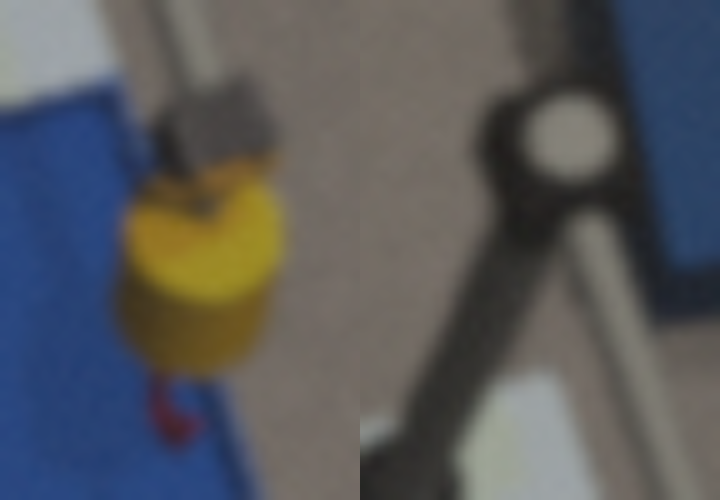

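Run:
```python
from fit import *
o=[('top',390.5-.5,171.5-.5),('scene',169.7-.5,235.8-.5)]
print(tri(o),[atz(*q,.356) for q in o])
print(atz('top',371,113,.36),atz('scene',140+329/3.5-.5,225+150/3.5-.5,.36))
b=lambda x,y:(320+(x-385)/3.875,100+y/3.875)
a=lambda x,y:(140+x/3.5,225+y/3.5)
for q in [(688,478),(548,520),(617,265),(478,303)]:print(atz('top',*b(*q),.026))
for q in [(8,358),(126,240),(328,368),(213,502)]:print(atz('scene',*a(*q),.026))
```

```text
[ 0.56802404 -0.18278523  0.34796286] [array([ 0.56546787, -0.18229081,  0.356     ]), array([ 0.57654389, -0.18457707,  0.356     ])]
[ 0.72130735 -0.13966727  0.36      ] [ 0.72355903 -0.13880843  0.36      ]
[ 0.4783947  -0.27185378  0.026     ]
[ 0.44559872 -0.15566271  0.026     ]
[ 0.65638809 -0.2210893   0.026     ]
[ 0.62476763 -0.10446165  0.026     ]
[ 0.485245   -0.26866614  0.026     ]
[ 0.44946826 -0.15449003  0.026     ]
[ 0.63199893 -0.10434087  0.026     ]
[ 0.66615552 -0.21846328  0.026     ]
```

The bail apex in the crop, about scene (305.7,232.5), matches the fitted model, so the small rack's pose is good. The pin is near (0.559,-0.185) with stand yaw about 0.273. Moving over the robot-side lug now.

```bash
python3 -m creep '[[0,0,0,-7.1,1],[0,0,0,-7.1,1],[0,0,0,-7,1],[-0.034,0.025,0,0,1],[-0.034,0.025,0,0,1],[-0.034,0.025,0,0,1],[-0.034,0.025,0,0,1],[-0.034,0.025,0,0,1],[-0.034,0.025,0,0,1],[-0.034,0.025,0,0,1]]' 40
```

```text
t: 1.1
position: [0.4109, 0.2957, 0.2304]
ee_rot: [0.728, 0.686, -0.0, -0.0]
ft_force: [0.5, 0.6, 0.3]
grip_width: 0.0878
```

```bash
python3 -m creep '[[-0.032,0.0236,0,0,1],[-0.032,0.0236,0,0,1],[-0.0315,0.0236,0,0,1],[0,0,0.03,0,1],[0,0,0.03,0,1],[0,0,0.03,0,1],[0,0,0.02,0,1],[0,0,0.02,0,1],[0,0,0,0,1],[0,0,0,0,1]]'
python3 - <<'E'
from h import *
snap('scene','h1.png',(240,160,360,280),5)
print(proj('scene',[status.sense()['position']]))
E
```

```text
t: 2.1
position: [0.4751, 0.1977, 0.1006]
ee_rot: [0.728, 0.686, -0.001, -0.0]
ft_force: [0.0, 0.7, 0.2]
grip_width: 0.0878
[[288.38762751 216.15374981]]
```

View pics/h1.png

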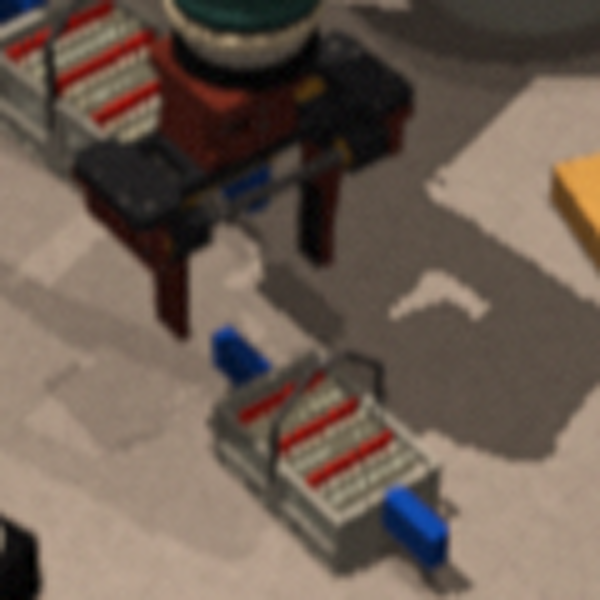

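```bash
python3 -m creep '[[0,0,0.02,0,1],[0,0,0.02,0,1],[0,0,0.02,0,1],[0,0,0.01,0,1],[0,0,0.005,0,1],[0,0,0,0,0.5],[0,0,0,0,0],[0,0,0,0,0],[0,0,0,0,0],[0,0,0,0,0]]' 50
python3 - <<'E'
from h import *
snap('scene','h2.png',(240,160,360,280),5)
print(status.sense()['grip_width'])
E
```

```text
t: 3.15
position: [0.4757, 0.1979, 0.026]
ee_rot: [0.728, 0.686, 0.0, 0.0]
ft_force: [0.2, -0.4, 0.0]
grip_width: 0.0514
0.04703448590326132
```

View pics/h2.png

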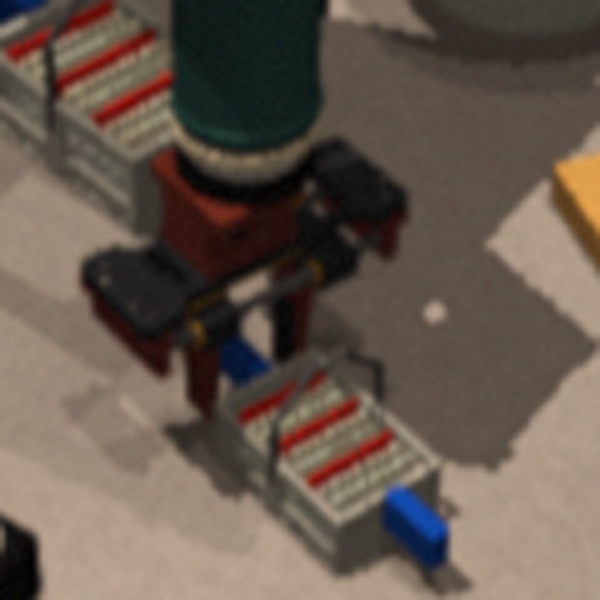

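```bash
python3 -m creep '[[0,0,0,0,0],[0,0,0,0,0],[0,0,0,0,0],[0,0,0,0,0],[0,0,0,0,0],[0,0,0,0,0],[0,0,-0.01,0,0],[0,0,-0.02,0,0],[0,0,-0.03,0,0],[0,0,-0.03,0,0]]' 50
python3 - <<'E'
from h import *
print(status.sense())
E
```

```text
t: 4.2
position: [0.4745, 0.1976, 0.1166]
ee_rot: [0.728, 0.686, -0.001, -0.0]
ft_force: [0.7, 0.7, -2.4]
grip_width: 0.0135
{'t': 4.2, 'joint_pos': array([ 2.60135844e-01,  3.76016949e-01,  1.82067450e+00,  8.42714414e-05,
        9.46828366e-01, -1.25085615e+00]), 'qvel': array([ 1.00681440e-03, -4.55381101e-01, -2.74342927e-01,  4.53047300e-04,
        7.10442154e-01,  3.72723940e-04]), 'joint_torque': array([ 1.16257193e-01, -4.40694880e+01, -1.93462729e+01, -3.47592984e-02,
       -8.18712171e-01,  1.71011659e-03]), 'position': array([0.47449883, 0.1976212 , 0.11661789]), 'ee_rot': array([ 7.27948115e-01,  6.85631543e-01, -8.31512379e-04, -4.88101375e-04]), 'ft_force': array([ 0.74651183,  0.71644136, -2.44237916]), 'moment': array([ 0.06095537,  0.17553673, -0.05467206]), 'grip_width': 0.013509459251784968}
```

Lug held, opening 13.5 mm. Next I check the bystanders against the carrying path.

Run:
```python
from fit import *
print('bottle cap',atz('top',317,133,.13),atz('scene',296,317,.13),'jar',atz('top',321,233,.075),atz('scene',218,259,.075))
pin=np.array([.559,-.185]);y=.273;c,s=np.cos(y),np.sin(y)
tgt=pin+[c*-.1665,s*-.1665];d=tgt-[.4745,.1976];print(tgt,d)
a=np.radians(105.6);tx=np.array([np.cos(a),np.sin(a)]);ty=np.array([np.sin(a),-np.cos(a)]);print(d@tx,d@ty)
```

```text
bottle cap [ 0.74105422 -0.01425557  0.13      ] [ 0.75275542 -0.01524457  0.13      ] jar [ 0.44436893 -0.02340223  0.075     ] [ 0.46032602 -0.02714309  0.075     ]
[ 0.3986661  -0.22989199] [-0.0758339  -0.42749199]
-0.39135104089673844 -0.1880014422746243
```

```bash
python3 -m creep '[[0,0,-0.02,-6.35,0],[0,0,-0.02,-6.35,0],[0,0,0,-6.35,0],[-0.02,-0.0096,0,0,0],[-0.04,-0.0192,0,0,0],[-0.04,-0.0192,0,0,0],[-0.04,-0.0192,0,0,0],[-0.04,-0.0192,0,0,0],[-0.04,-0.0192,0,0,0],[-0.04,-0.0192,0,0,0]]' 60
python3 -m creep '[[-0.04,-0.0192,0,0,0],[-0.04,-0.0192,0,0,0],[-0.03,-0.0144,0,0,0],[-0.021,-0.01,0,0,0],[0,0,0.01,0,0],[0,0,0.0115,0,0],[0,0,0,0,0],[0,0,0,0,0],[0,0,0,0,0],[0,0,0,0,0]]' 60
python3 - <<'E'
from h import *
import pickle
L=[]
for i in range(14):
    t=status.sense()['t'];L.append((t,viewer.camera('scene')))
L.append((status.sense()['t'],viewer.camera('top')))
pickle.dump(L,open('seq1.pkl','wb'))
im=L[0][1];cv2.imwrite('pics/i0.png',im[:,:,::-1]);cv2.imwrite('pics/i1.png',L[-1][1][:,:,::-1])
S=np.vstack([np.hstack([cv2.resize(l[1][225:325,130:230],None,fx=1.6,fy=1.6)for l in L[k:k+5]])for k in(0,5,9)])
cv2.imwrite('pics/i.png',S[:,:,::-1]);print([l[0] for l in L])
E
```

```text
t: 5.2
position: [0.4243, -0.0876, 0.1562]
ee_rot: [0.604, 0.797, -0.0, 0.0]
ft_force: [1.6, 0.6, -2.5]
grip_width: 0.0132
t: 6.2
position: [0.4004, -0.2288, 0.1345]
ee_rot: [0.604, 0.797, -0.0, 0.0]
ft_force: [-0.5, 1.0, -1.8]
grip_width: 0.0135
[6.2, 6.25, 6.3, 6.35, 6.4, 6.45, 6.5, 6.55, 6.6, 6.65, 6.7, 6.75, 6.8, 6.85, 6.9]
```

View pics/i.png

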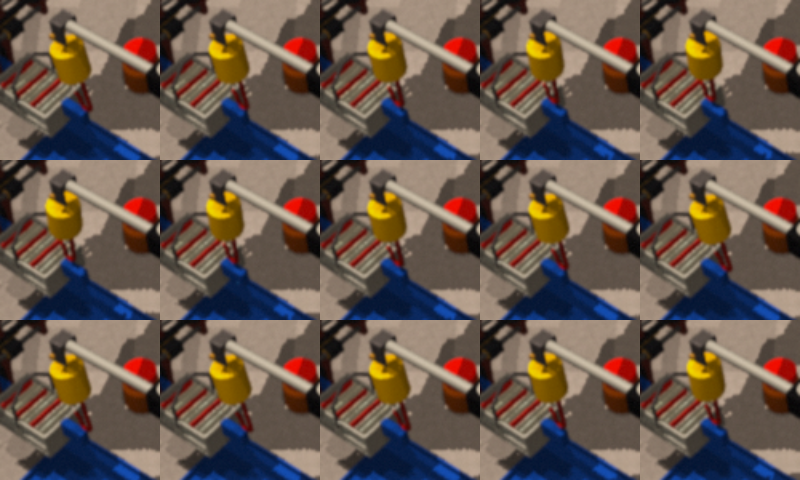

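View pics/i0.png

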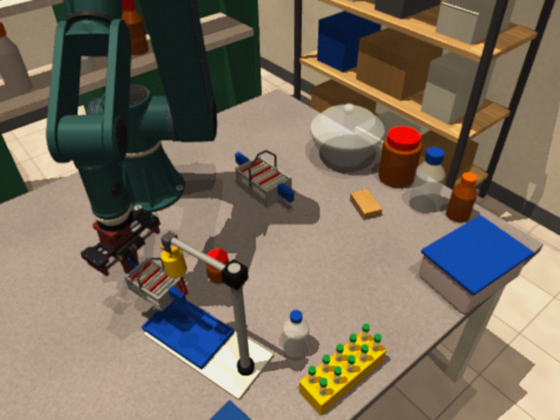

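View pics/i1.png

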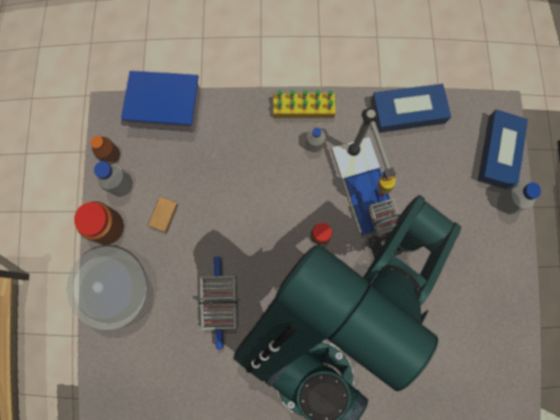

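```bash
cat > hk.py <<'E'
from fit import *
from scipy.optimize import least_squares
PIN=[.559,-.185,.273]
def hookpt(th,u,w,y=0,P=PIN):
    return T(P,np.c_[np.atleast_1d(u*np.cos(th)+w*np.sin(th)),np.full(np.size(th),y),.32-u*np.sin(th)+w*np.cos(th)])
def cen(im):
    c=im[225:320,130:215].astype(float);r,g,b=c[...,0],c[...,1],c[...,2]
    m=np.clip((np.minimum(r*.75,g)-b-15)/30,0,1)*(r>g*1.02)
    yy,xx=np.mgrid[225:320,130:215];s=m.sum();return np.array([(m*xx).sum()/s,(m*yy).sum()/s,s])
g=np.linspace(-.6,.6,61);pj=proj('scene',hookpt(g,0,-.053))
def theta(im,off):
    # u coordinate -> theta
    return np.interp(-(cen(im)[0]-off),-pj[:,0],g)
def fitsw(L,off=None,w0=10):
    t=np.array([l[0] for l in L]);c=np.array([cen(l[1])[0] for l in L])
    def f(p):
        th=p[0]*np.cos(p[1]*(t-t[0])+p[2]);o=p[3] if off is None else off
        return np.interp(th,g,pj[:,0])+o-c
    best=min((least_squares(f,[.33,w,ph,0]) for ph in(0,1.5,3,4.5) for w in(9,10.5,12)),key=lambda r:r.cost)
    return best.x,best.fun,t[0]
E
python3 - <<'E'
from hk import *
import pickle
L=pickle.load(open('seq1.pkl','rb'))[:-1]
for l in L:print(l[0],cen(l[1]).round(2))
print(pj[[0,30,60]])
x,r,t0=fitsw(L);print(x,t0,r.round(2))
E
```

```text
6.2 [175.71 262.48 674.59]
6.25 [175.13 262.21 663.51]
6.3 [174.1  261.59 648.26]
6.35 [173.01 261.16 633.38]
6.4 [172.45 260.76 619.27]
6.45 [172.43 260.75 618.44]
6.5 [172.99 261.12 630.82]
6.55 [173.98 261.53 647.52]
6.6 [175.07 262.17 660.75]
6.65 [175.74 262.47 672.18]
6.7 [175.92 262.56 673.02]
6.75 [175.43 262.33 668.14]
6.8 [174.48 261.76 654.09]
6.85 [173.46 261.37 639.07]
[[181.94556106 264.50762308]
 [171.92773526 261.22616064]
 [160.72356401 252.0526673 ]]
[ 0.09578387 12.08257467  3.54579694  2.21699145] 6.2 [ 0.06 -0.04 -0.03  0.06 -0.02 -0.02  0.02  0.02 -0.03  0.01 -0.03 -0.
  0.02 -0.02]
```

Run:
```python
from hk import *
import pickle
a=cv2.imread('pics/full_a.png')[:,:,::-1];print(cen(a))
h=cv2.imread('pics/full_h1.png')[:,:,::-1];print(cen(h)); h=cv2.imread('pics/full_h2.png')[:,:,::-1];print(cen(h))
L=pickle.load(open('seq1.pkl','rb'))
f=lambda im:cv2.resize(im[228:318,120:206],None,fx=4.6,fy=4.6,interpolation=cv2.INTER_CUBIC)
cv2.imwrite('pics/j.png',np.hstack([f(L[5][1]),f(L[10][1])])[:,:,::-1])
print(status.sense())
```

```text
[168.97962052 258.51139221 533.625     ]
[169.54592576 258.68825368 546.625     ]
[169.74286408 258.76377893 549.45      ]
{'t': 6.95, 'joint_pos': array([-6.70357577e-01,  2.83781051e-01,  1.91532699e+00, -1.12109726e-04,
        9.42479153e-01, -2.51371705e+00]), 'qvel': array([ 0.00086315,  0.00048137,  0.00067459,  0.00055765,  0.00201491,
       -0.00183204]), 'joint_torque': array([-1.92134263e-03, -4.08071566e+01, -2.09535259e+01,  5.12841193e-02,
       -6.42620679e-02,  3.71453561e-04]), 'position': array([ 0.40006251, -0.22929975,  0.13418079]), 'ee_rot': array([ 6.04456652e-01,  7.96638032e-01, -4.53972218e-05,  1.76604399e-06]), 'ft_force': array([-0.15056897,  0.26220882, -2.59022474]), 'moment': array([0.00286092, 0.12462295, 0.03607533]), 'grip_width': 0.013956462670122658}
```

View pics/j.png

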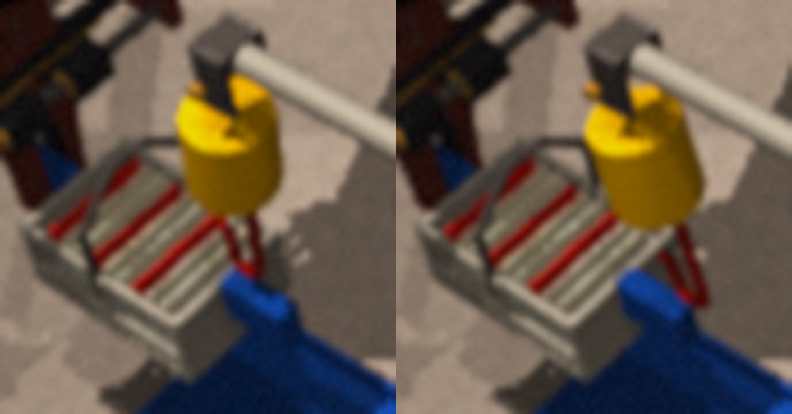

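The crops show the hook swinging only ±0.1 rad now, against about ±0.27 in the first pictures. The front lug probably brushed it when I arrived before lowering, and I can't tell how hard. Next I check the rack's pose in the grip against the model.

Run:
```python
from hk import *
import pickle
L=pickle.load(open('seq1.pkl','rb'))
s=status.sense();p=s['position'];M=R.from_quat(s['ee_rot']).as_matrix();ty=M[:,1];print(ty,np.degrees(np.arctan2(ty[1],ty[0])))
b=p+ty*.0765;yaw=np.arctan2(ty[1],ty[0]);zo=p[2]-.0257
d=b[:2]-PIN[:2];c,sn=np.cos(PIN[2]),np.sin(PIN[2]);print('bail in stand',d@[c,sn],d@[-sn,c],zo+.1-.32)
bx=lambda x0,x1,y,z:[(x0,-y,z),(x1,-y,z),(x1,y,z),(x0,y,z),(x0,-y,z)]
segs=[bx(-.055,.055,.036,.045),[(0,-.036,.045),(0,-.036,.07),(0,-.01,.1),(0,.01,.1),(0,.036,.07),(0,.036,.045)],bx(.055,.097,.007,.05),bx(.055,.097,.007,.022)]
outs=[]
for n,im,o,k in(('scene',L[5][1],(115,228),5),('top',L[-1][1],(355,160),8)):
    w=90 if n=='scene' else 50;h=90 if n=='scene' else 56
    t=cv2.resize(im[o[1]:o[1]+h,o[0]:o[0]+w],None,fx=k,fy=k,interpolation=cv2.INTER_CUBIC)[:448].copy()
    for q in segs:
        q=np.array(q)+[0,0,zo]
        P=(proj(n,T([b[0],b[1],yaw],q))-o+.5)*k
        cv2.polylines(t,[P.round().astype(int)],False,(0,255,0),1)
    th=0.
    for q in([(0,0),(0,-.1425)],):
        P=(np.vstack([proj(n,hookpt(0.,*v)) for v in q])-o+.5)*k
        cv2.polylines(t,[P.round().astype(int)],False,(255,255,255),1)
    outs.append(t)
cv2.imwrite('pics/k.png',np.hstack([outs[0][:,:400],outs[1]])[:,:,::-1])
```

```text
[ 9.63066315e-01  2.69264307e-01 -7.01953128e-05] 15.620493588496325
bail in stand -0.08849563193191688 0.00016542325315501458 -0.11151921464407621
```

View pics/k.png

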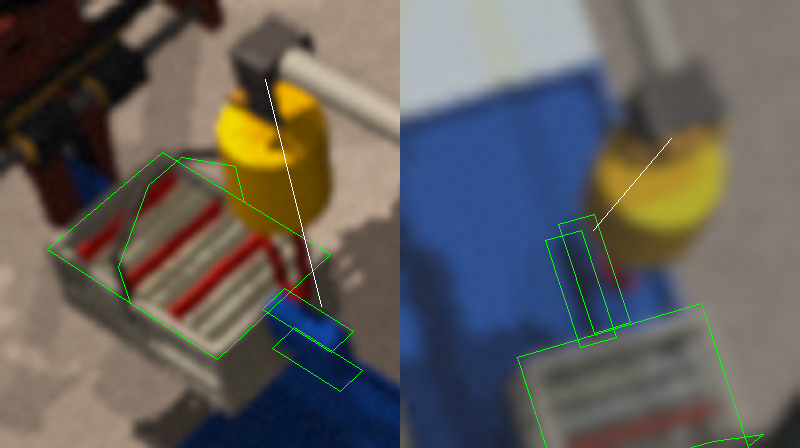

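Run:
```python
from hk import *
import pickle
L=pickle.load(open('seq1.pkl','rb'))
def mid(im,x0,y0,x1,y1):
    c=im[y0:y1,x0:x1].astype(float);r,g_,b=c[...,0],c[...,1],c[...,2]
    m=((np.minimum(r*.75,g_)-b)>25).astype(np.uint8)
    n,l,s,ce=cv2.connectedComponentsWithStats(m);k=1+s[1:,4].argmax()
    rc=cv2.minAreaRect(np.argwhere(l==k)[:,::-1].astype(np.float32)); return ce[k]+[x0,y0],np.array(rc[0])+[x0,y0],rc[1]
ts=mid(L[-1][1],360,160,410,215);print('top',ts)
sc=[mid(l[1],130,225,215,320) for l in L[:-1]];print(sc[5],sc[10])
th=lambda t:.0958*np.cos(12.0826*(t-6.2)+3.5458)
# bounding cylinder silhouettes centre: use predicted silhouette
def cyl(n,t,P):
    a=np.linspace(0,2*np.pi,24);pts=np.vstack([hookpt(th(t),.022*np.cos(q),w,.022*np.sin(q),P) for q in a for w in(-.028,-.078)])
    h=cv2.convexHull(proj(n,pts).astype(np.float32));m=cv2.moments(h);return np.array([m['m10'],m['m01']])/m['m00']
for names in(['top'],['scene'],['top','scene']):
    def f(p):
        P=[p[0],p[1],.273];o=[]
        if 'top' in names:o+=list(cyl('top',6.9,P)-ts[0])
        if 'scene' in names:
            for i in range(14):o+=list((cyl('scene',L[i][0],P)-sc[i][0])/3.7)
        return o
    r=least_squares(f,PIN[:2]);print(names,r.x,np.round(r.fun,2)[:6])
```

```text
top (array([387.31382979, 183.43085106]), array([387.5647049 , 184.04117584]), (14.20894718170166, 16.269786834716797))
(array([169.44982699, 259.79757785]), array([169.34705734, 259.51176453]), (30.831995010375977, 22.3953800201416)) (array([173.47376789, 261.80286169]), array([172.79245377, 260.27358246]), (35.30166244506836, 22.801849365234375))
['top'] [ 0.55649218 -0.19082822] [ 0. -0.]
['scene'] [ 0.55798883 -0.18518538] [-0.07  0.02 -0.04 -0.03  0.01  0.02]
['top', 'scene'] [ 0.55712027 -0.18692516] [-1.42 -0.22 -0.32  0.07 -0.3   0.01]
```

```bash
python3 -m creep '[[-0.002,0,-0.003,0,0],[0,0.004,-0.003,0,0],[0,0.008,0,0,0],[0,0.008,0,0,0],[0,0.008,0,0,0],[0,0.008,0,0,0],[0,0.008,0,0,0],[0,0.007,0,0,0],[0,0.005,0,0,0],[0,0.002,0,0,0]]' 60
python3 - <<'E'
from hk import *
import pickle
L=[]
for i in range(11):
    L.append((status.sense()['t'],viewer.camera('scene')))
L.append((status.sense()['t'],viewer.camera('top')))
pickle.dump(L,open('seq2.pkl','wb'))
x,r,t0=fitsw(L[:-1]);print(x,t0,r.round(2));print([cen(l[1])[0].round(1) for l in L[:-1]])
f=lambda im:cv2.resize(im[228:308,125:205],None,fx=5,fy=5,interpolation=cv2.INTER_CUBIC)
k=int(np.argmin([cen(l[1])[0] for l in L[:-1]]));print(k)
cv2.imwrite('pics/l.png',np.hstack([f(L[k][1]),cv2.resize(L[-1][1][150:214,360:424],(400,400),interpolation=cv2.INTER_CUBIC)])[:,:,::-1]);print(status.sense()['ft_force'],status.sense()['moment'])
E
```

```text
t: 7.95
position: [0.4571, -0.2154, 0.1401]
ee_rot: [0.604, 0.797, -0.0, 0.0]
ft_force: [-0.5, -0.3, -2.2]
grip_width: 0.0136
[ 0.09604207 12.17560874  5.8000203   1.78049915] 7.95 [ 0.02 -0.06  0.05 -0.03 -0.03  0.06  0.01 -0.04 -0.01  0.    0.03]
[np.float64(172.1), np.float64(172.0), np.float64(172.3), np.float64(173.3), np.float64(174.4), np.float64(175.1), np.float64(175.5), np.float64(175.2), np.float64(174.3), np.float64(173.2), np.float64(172.3)]
1
[-0.46320796 -1.04480417 -3.04537683] [0.00504129 0.19954392 0.00496936]
```

View pics/l.png

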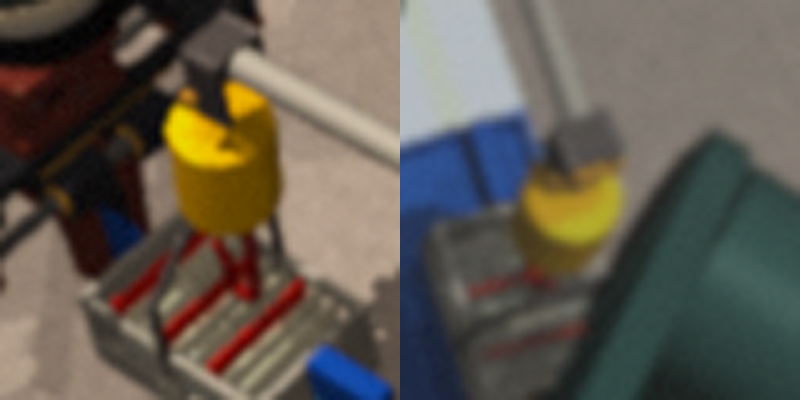

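```bash
python3 -m creep '[[0,0.002,0,0,0],[0,0.002,0,0,0],[0,0.002,0,0,0],[0,0.002,0,0,0],[0,0.001,0,0,0],[0,0.0005,0,0,0],[0,0.0005,0,0,0],[0,0.0005,0,0,0],[0,0.0005,0,0,0],[0,0.0005,0,0,0]]' 60
for i in 1; do python3 -m creep '[[0,0.0005,0,0,0],[0,0.0005,0,0,0],[0,0.0005,0,0,0],[0,0.0005,0,0,0],[0,0.0005,0,0,0],[0,0.0005,0,0,0],[0,0.0005,0,0,0],[0,0.0005,0,0,0],[0,0.0005,0,0,0],[0,0.0005,0,0,0]]'; done
python3 -m creep '[[0,0.0005,0,0,0],[0,0.0005,0,0,0],[0,0.0005,0,0,0],[0,0.0005,0,0,0],[0,0.0005,0,0,0],[0,0.0005,0,0,0],[0,0.0005,0,0,0],[0,0.0005,0,0,0],[0,0.0005,0,0,0],[0,0.0005,0,0,0]]'
python3 - <<'E'
from hk import *
import pickle
L=[]
for i in range(11):
    L.append((status.sense()['t'],viewer.camera('scene')))
pickle.dump(L,open('seq3.pkl','wb'))
x,r,t0=fitsw(L);print(x,t0,r.round(2));print([cen(l[1])[0].round(1) for l in L])
f=lambda im:cv2.resize(im[228:308,125:205],None,fx=5,fy=5,interpolation=cv2.INTER_CUBIC)
k=int(np.argmin([cen(l[1])[0] for l in L]));j=int(np.argmax([cen(l[1])[0] for l in L]))
cv2.imwrite('pics/m.png',np.hstack([f(L[k][1]),f(L[j][1])])[:,:,::-1]);print(status.sense()['position'])
E
```

```text
t: 9.55
position: [0.4676, -0.2125, 0.1402]
ee_rot: [0.604, 0.797, -0.0, 0.0]
ft_force: [-0.3, -0.2, -2.2]
grip_width: 0.0134
t: 10.55
position: [0.4724, -0.2111, 0.1402]
ee_rot: [0.604, 0.797, -0.0, -0.0]
ft_force: [-1.1, 0.3, -1.7]
grip_width: 0.0142
t: 11.55
position: [0.4772, -0.2098, 0.1402]
ee_rot: [0.604, 0.797, -0.0, -0.0]
ft_force: [0.6, -0.0, -2.0]
grip_width: 0.0139
[-0.09018945 12.05091522  2.22741029  1.91491718] 11.55 [-0.02  0.02  0.02  0.04 -0.05 -0.02 -0.01  0.05 -0.01  0.03 -0.05]
[np.float64(172.8), np.float64(172.2), np.float64(172.2), np.float64(172.7), np.float64(173.8), np.float64(174.7), np.float64(175.4), np.float64(175.4), np.float64(175.1), np.float64(174.2), np.float64(173.2)]
[ 0.47714943 -0.20976815  0.14017763]
```

View pics/m.png

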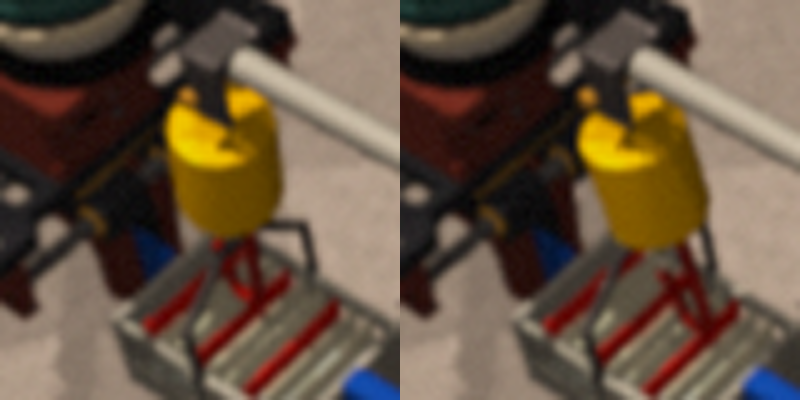

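The hook's amplitude is just starting to shrink (0.090), so the bail is grazing at the end of the swing. I keep creeping in.

```bash
python3 -m creep '[[0,0.0005,0,0,0],[0,0.0005,0,0,0],[0,0.0005,0,0,0],[0,0.0005,0,0,0],[0,0.0005,0,0,0],[0,0.0005,0,0,0],[0,0.0005,0,0,0],[0,0.0005,0,0,0],[0,0.0005,0,0,0],[0,0.0005,0,0,0]]' 60
python3 -m creep '[[0,0.0005,0,0,0],[0,0.0005,0,0,0],[0,0.0005,0,0,0],[0,0.0005,0,0,0],[0,0.0005,0,0,0],[0,0.0005,0,0,0],[0,0.0005,0,0,0],[0,0.0005,0,0,0],[0,0.0005,0,0,0],[0,0.0005,0,0,0]]'
python3 - <<'E'
from hk import *
import pickle
L=[]
for i in range(11):
    L.append((status.sense()['t'],viewer.camera('scene')))
pickle.dump(L,open('seq4.pkl','wb'))
x,r,t0=fitsw(L);print(x,t0,r.round(2));print([cen(l[1])[0].round(1) for l in L])
E
```

```text
t: 13.1
position: [0.482, -0.2084, 0.1402]
ee_rot: [0.604, 0.797, -0.0, -0.0]
ft_force: [-1.3, -0.3, -2.2]
grip_width: 0.0135
t: 14.1
position: [0.4868, -0.2071, 0.1402]
ee_rot: [0.604, 0.797, -0.0, -0.0]
ft_force: [-0.4, -0.2, -1.5]
grip_width: 0.0138
[-0.02458294 13.82117423 -1.58834525  1.92887102] 14.1 [-0.05  0.04  0.01 -0.01 -0.   -0.04  0.01  0.07 -0.04 -0.03  0.03]
[np.float64(173.9), np.float64(174.1), np.float64(174.3), np.float64(174.3), np.float64(174.0), np.float64(173.8), np.float64(173.5), np.float64(173.3), np.float64(173.6), np.float64(173.8), np.float64(174.1)]
```

```bash
python3 -m creep '[[0,0.0005,0,0,0],[0,0.0005,0,0,0],[0,0.0005,0,0,0],[0,0.0005,0,0,0],[0,0.0005,0,0,0],[0,0.0005,0,0,0],[0,0.0005,0,0,0],[0,0.0005,0,0,0],[0,0.0005,0,0,0],[0,0.0005,0,0,0]]' 60
python3 -m creep '[[0,0.0005,0,0,0],[0,0.0005,0,0,0],[0,0.0005,0,0,0],[0,0.0005,0,0,0],[0,0.0005,0,0,0],[0,0.0005,0,0,0],[0,0.0003,0,0,0],[0,0.0002,0,0,0],[0,0.0001,0,0,0],[0,0,0,0,0]]'
python3 -m creep '[[0,0,0,0,0],[0,0,0,0,0],[0,0,0,0,0],[0,0,0,0,0],[0,0,0,0,0],[0,0,0,0,0],[0,0,0,0,0],[0,0,0,0,0],[0,0,0,0,0],[0,0,0,0,0]]'
python3 - <<'E'
from hk import *
import pickle
L=[]
for i in range(8):
    L.append((status.sense()['t'],viewer.camera('scene')))
print([cen(l[1])[0].round(1) for l in L])
L.append((status.sense()['t'],viewer.camera('top')))
pickle.dump(L,open('seq5.pkl','wb'))
f=lambda im:cv2.resize(im[238:298,135:195],None,fx=6.67,fy=6.67,interpolation=cv2.INTER_CUBIC)
cv2.imwrite('pics/n.png',np.hstack([f(L[0][1]),cv2.resize(L[-1][1][150:214,360:424],(400,400),interpolation=cv2.INTER_CUBIC)])[:,:,::-1]);print(status.sense()['position'])
E
```

```text
t: 15.65
position: [0.4917, -0.2057, 0.1402]
ee_rot: [0.604, 0.797, -0.0, 0.0]
ft_force: [0.1, -0.4, -2.0]
grip_width: 0.0137
t: 16.65
position: [0.4951, -0.2048, 0.1402]
ee_rot: [0.604, 0.797, -0.0, -0.0]
ft_force: [-0.6, 0.3, -0.8]
grip_width: 0.014
t: 17.65
position: [0.4951, -0.2048, 0.1402]
ee_rot: [0.604, 0.797, -0.0, 0.0]
ft_force: [-0.3, -0.4, -1.5]
grip_width: 0.0137
[np.float64(174.8), np.float64(174.8), np.float64(174.8), np.float64(174.8), np.float64(174.8), np.float64(174.8), np.float64(174.8), np.float64(174.8)]
[ 0.49507091 -0.20475642  0.14016649]
```

View pics/n.png

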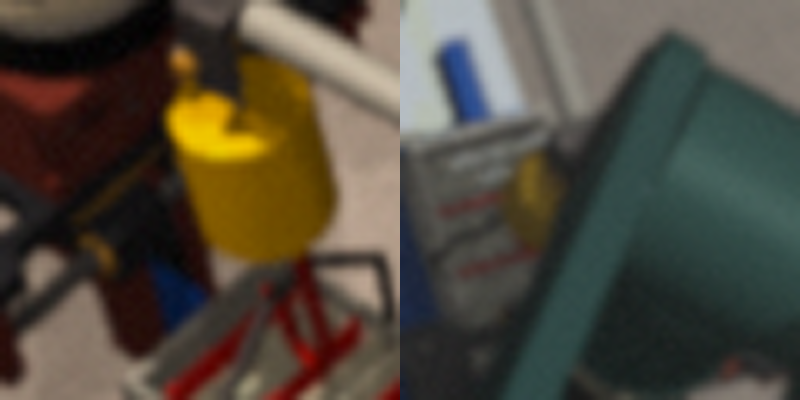

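```bash
cat > ov.py <<'E'
from hk import *
def ov(im,n,o,k,w,h,off,th,pin,f,hz=.0257,along=.0765):
    s=status.sense();p=s['position'];M=R.from_quat(s['ee_rot']).as_matrix();ty=M[:,1]
    b=p+ty*along;yaw=np.arctan2(ty[1],ty[0]);zo=p[2]-hz
    bx=lambda x0,x1,y,z:[(x0,-y,z),(x1,-y,z),(x1,y,z),(x0,y,z),(x0,-y,z)]
    segs=[bx(-.055,.055,.036,.045),[(0,-.036,.045),(0,-.036,.075),(0,-.01,.1),(0,.01,.1),(0,.036,.075),(0,.036,.045)]]
    t=cv2.resize(im[o[1]:o[1]+h,o[0]:o[0]+w],None,fx=k,fy=k,interpolation=cv2.INTER_CUBIC).copy()
    for q in segs:
        P=(proj(n,T([b[0],b[1],yaw],np.array(q)+[0,0,zo]))+off-o+.5)*k
        cv2.polylines(t,[P.round().astype(int)],False,(0,255,0),1)
    q=[(.008,-.0775),(.008,-.14),(.006,-.146),(0,-.148),(-.006,-.146),(-.008,-.14),(-.008,-.13),(-.0125,-.1185)]
    P=(np.vstack([proj(n,hookpt(th,*v,0,pin)) for v in q])+off-o+.5)*k
    cv2.polylines(t,[P.round().astype(int)],False,(255,255,255),1)
    cv2.imwrite(f,t[:,:,::-1])
    d=b[:2]-pin[:2];c,sn=np.cos(pin[2]),np.sin(pin[2]);X=d@[c,sn];Z=zo+.1-.32
    print('stand',X,d@[-sn,c],Z,'hook u',X*np.cos(th)-Z*np.sin(th),'above seat',X*np.sin(th)+Z*np.cos(th)+.1425)
E
python3 - <<'E'
from ov import *
import pickle
L=pickle.load(open('seq5.pkl','rb'))
ov(L[0][1],'scene',(120,235),7,90,75,np.array([0,0]),-.06,[.5575,-.187,.273],'pics/o.png')
E
```

```text
stand 0.011595374032792446 -0.0002877607165503243 -0.1055335096581625 hook u 0.005246296563343481 above seat 0.03646108859433114
```

View pics/o.png

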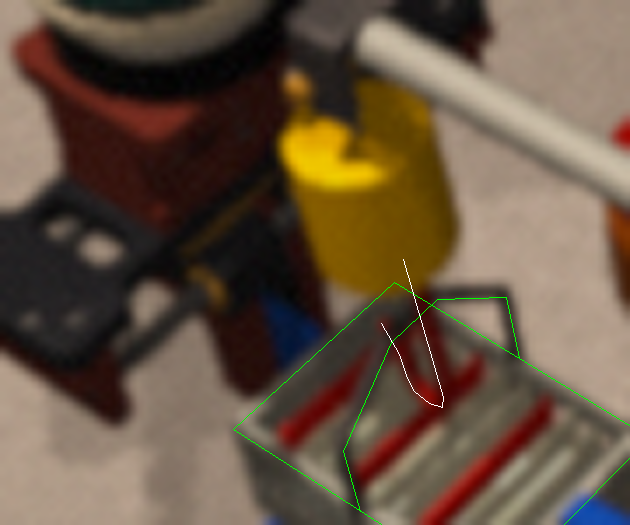

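The overlay agrees: the bail lies against the stem, laterally centred to within about 1–2 mm, roughly 36 mm above the seat, and the hook is still (174.8 px in all 8 frames). Now I slide down the stem.

```bash
python3 -m creep '[[0,0,0.001,0,0],[0,0,0.002,0,0],[0,0,0.002,0,0],[0,0,0.002,0,0],[0,0,0.002,0,0],[0,0,0.002,0,0],[0,0,0.002,0,0],[0,0,0.002,0,0],[0,0,0.002,0,0],[0,0,0.001,0,0]]' 60
python3 - <<'E'
from ov import *
im=viewer.camera('scene');print(cen(im));ov(im,'scene',(120,235),7,90,75,np.array([0,-1]),-.06,[.5575,-.187,.273],'pics/p.png')
E
```

```text
t: 19.1
position: [0.495, -0.2047, 0.1219]
ee_rot: [0.604, 0.797, -0.0, -0.0]
ft_force: [-0.4, -0.6, -2.9]
grip_width: 0.0138
[174.71693128 262.47351708 656.08333333]
stand 0.011503522033367962 -0.00020643723442419402 -0.12381365858456372 hook u 0.004058458879255896 above seat 0.01821934187979013
```

View pics/p.png

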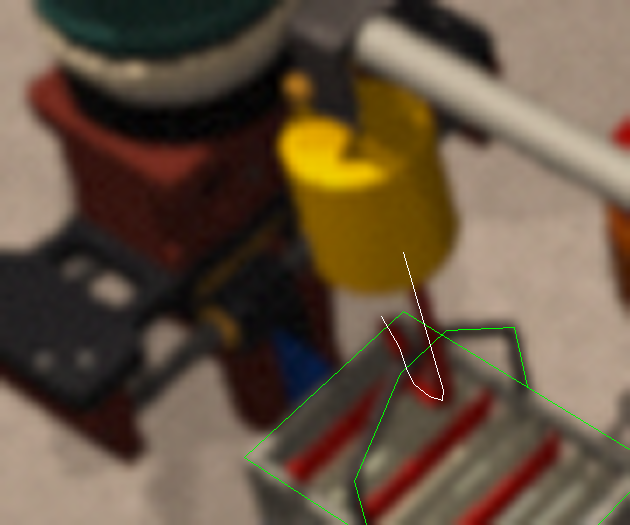

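```bash
python3 -m creep '[[0,0,0.0015,0,0],[0,0,0.0015,0,0],[0,0,0.0015,0,0],[0,0,0.0015,0,0],[0,0,0.0015,0,0],[0,0,0.0015,0,0],[0,0,0.0015,0,0],[0,0,0.001,0,0],[0,0,0.0005,0,0],[0,0,0,0,0]]' 60
python3 - <<'E'
from ov import *
im=viewer.camera('scene');print(cen(im));ov(im,'scene',(120,235),7,90,75,np.array([0,-1]),-.06,[.5575,-.187,.273],'pics/q.png')
E
```

```text
t: 20.15
position: [0.4951, -0.2048, 0.1101]
ee_rot: [0.604, 0.797, -0.0, -0.0]
ft_force: [0.5, -0.4, -2.4]
grip_width: 0.0138
[174.7395353  262.44596615 657.76666667]
stand 0.011573713318005007 -0.000296282334573185 -0.1355528036250851 hook u 0.0034245976882063787 above seat 0.006497112011317252
```

View pics/q.png

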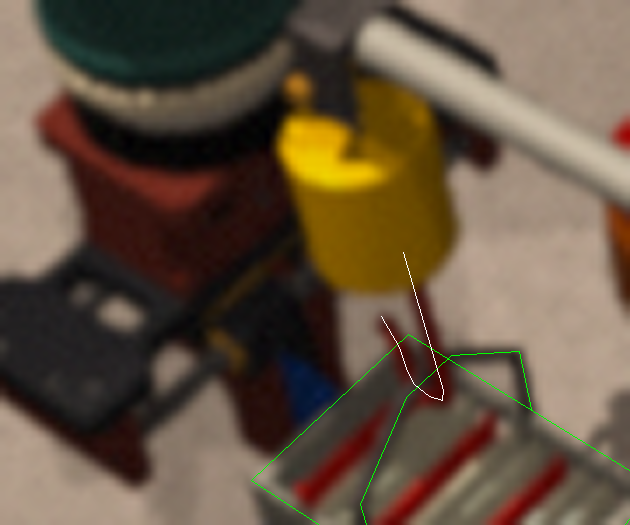

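```bash
python3 -m creep '[[0,-0.0005,0,0,0],[0,-0.001,0,0,0],[0,-0.001,0,0,0],[0,-0.001,0,0,0],[0,-0.001,0,0,0],[0,-0.001,0,0,0],[0,-0.001,0,0,0],[0,-0.001,0,0,0],[0,-0.001,0,0,0],[0,-0.0005,0,0,0]]' 60
python3 -m creep '[[0,0,0.0005,0,0],[0,0,0.0005,0,0],[0,0,0.0005,0,0],[0,0,0.0005,0,0],[0,0,0.0005,0,0],[0,0,0.0005,0,0],[0,0,0.0005,0,0],[0,0,0,0,0],[0,0,0,0,0],[0,0,0,0,0]]' 60
python3 - <<'E'
from ov import *
for i in range(4):
    im=viewer.camera('scene');print(cen(im), status.sense()['ft_force'])
ov(im,'scene',(120,235),7,90,75,np.array([0,-1]),-.0,[.5575,-.187,.273],'pics/r.png')
E
```

```text
t: 21.2
position: [0.4863, -0.2072, 0.1102]
ee_rot: [0.604, 0.797, -0.0, -0.0]
ft_force: [0.0, -0.5, -2.2]
grip_width: 0.0137
t: 22.2
position: [0.4864, -0.2072, 0.1067]
ee_rot: [0.604, 0.797, -0.0, 0.0]
ft_force: [-0.1, 0.8, -2.0]
grip_width: 0.0139
[173.97541067 261.97551222 656.45      ] [-0.20000467 -0.1132018  -1.29780258]
[174.06760771 262.03857676 656.48333333] [-0.38192463 -0.0930536  -2.34729228]
[173.99312995 261.98394443 655.01666667] [ 0.23856447  0.65975389 -1.73814028]
[173.9242224  261.97733279 655.86666667] [ 0.23282492 -0.694731   -2.30440985]
stand 0.002585837602428416 -0.00032052566230430596 -0.1390049478698527 hook u 0.002585837602428416 above seat 0.0034950521301472803
```

View pics/r.png

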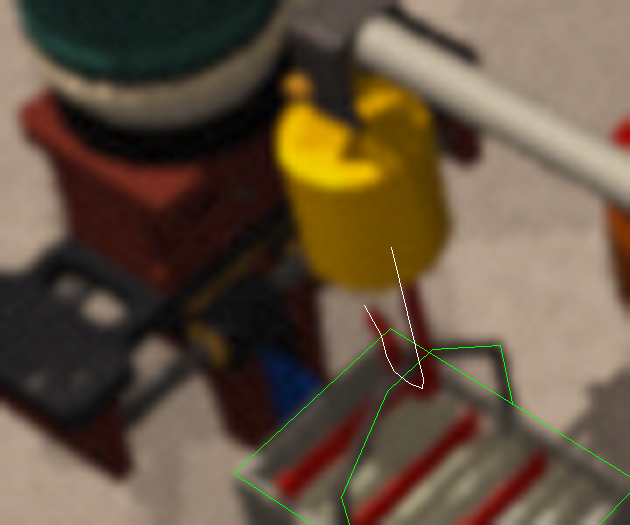

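```bash
python3 -m creep '[[0,0,0.0003,0,0],[0,0,0.0003,0,0],[0,0,0.0003,0,0],[0,0,0.0003,0,0],[0,0,0.0003,0,0],[0,0,0,0,0],[0,0,0,0,0],[0,0,0,0,0],[0,0,0,0,0],[0,0,0,0,0]]' 60
cat > av.py <<'E'
from h import *
F=[]
for i in range(8):
    viewer.camera('scene');s=status.sense();F.append(np.r_[s['ft_force'],s['moment']])
print(np.mean(F,0).round(2),s['position'])
E
python3 av.py
```

```text
t: 23.4
position: [0.4864, -0.2072, 0.1052]
ee_rot: [0.604, 0.797, -0.0, 0.0]
ft_force: [0.0, 0.0, -2.1]
grip_width: 0.0135
[ 0.08  0.24 -2.02  0.01  0.16 -0.02] [ 0.48640023 -0.20720413  0.1051898 ]
```

```bash
python3 -m creep '[[0,0,0.0003,0,0],[0,0,0.0003,0,0],[0,0,0.0003,0,0],[0,0,0.0003,0,0],[0,0,0.0003,0,0],[0,0,0,0,0],[0,0,0,0,0],[0,0,0,0,0],[0,0,0,0,0],[0,0,0,0,0]]' 60
python3 av.py
```

```text
t: 24.8
position: [0.4864, -0.2072, 0.1037]
ee_rot: [0.604, 0.797, -0.0, 0.0]
ft_force: [0.2, -0.8, -1.9]
grip_width: 0.0131
[ 0.26  0.23 -2.13  0.01  0.16 -0.01] [ 0.48641914 -0.20721725  0.10368048]
```

```bash
python3 -m creep '[[0,0,0.0003,0,0],[0,0,0.0003,0,0],[0,0,0.0003,0,0],[0,0,0.0003,0,0],[0,0,0,0,0],[0,0,0,0,0],[0,0,0,0,0],[0,0,0,0,0],[0,0,0,0,0],[0,0,0,0,0]]' 60
python3 av.py
```

```text
t: 26.2
position: [0.4867, -0.2073, 0.1027]
ee_rot: [0.604, 0.797, 0.0, 0.0]
ft_force: [-0.2, 0.1, 3.5]
grip_width: 0.0141
[ 0.03  0.48  3.77  0.19 -0.25  0.06] [ 0.4865674  -0.20730186  0.10257557]
```

```bash
python3 -m creep '[[0,0,-0.0002,0,0],[0,0,-0.0002,0,0],[0,0,0,0,0],[0,0,0,0,0],[0,0,0,0,0],[0,0,0,0,0],[0,0,0,0,0],[0,0,0,0,0],[0,0,0,0,0],[0,0,0,0,0]]' 60
python3 av.py
python3 - <<'E'
from ov import *
im=viewer.camera('scene');print(cen(im))
ov(im,'scene',(120,235),7,90,75,np.array([0,-1]),-.0,[.5575,-.187,.273],'pics/s.png')
E
```

```text
t: 27.6
position: [0.4864, -0.2072, 0.1028]
ee_rot: [0.604, 0.797, -0.0, -0.0]
ft_force: [0.6, -0.6, 1.8]
grip_width: 0.0135
[-0.05 -0.36  1.5   0.07 -0.1  -0.02] [ 0.48637469 -0.20720837  0.10284338]
[173.83309449 262.07288245 657.10833333]
stand 0.002554886193522125 -0.0002456466376950631 -0.14285858038416305 hook u 0.002554886193522125 above seat -0.0003585803841630597
```

View pics/s.png

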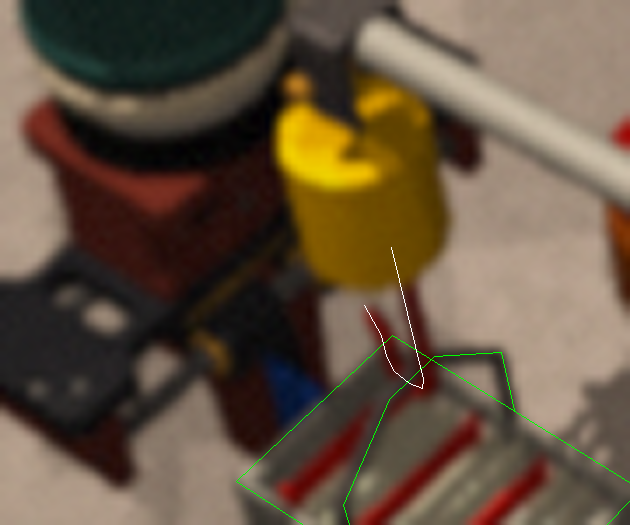

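```bash
python3 -m creep '[[0,0,-0.0002,0,0],[0,0,-0.0001,0,0],[0,0,0,0,0],[0,0,0,0,0],[0,0,0,0,0],[0,0,0,0,0],[0,0,0,0,0],[0,0,0,0,0],[0,0,0,0,0],[0,0,0,0,0]]' 20
python3 av.py
python3 -m creep '[[0,0,0,0,0],[0,0,0,0,0],[0,0,0,0,0],[0,0,0,0,0],[0,0,0,0,0],[0,0,0,0,0],[0,0,0,0,0],[0,0,0,0,0],[0,0,0,0,0],[0,0,0,0,0]]' 4
python3 av.py
```

```text
t: 29.05
position: [0.4863, -0.2072, 0.1031]
ee_rot: [0.604, 0.797, -0.0, -0.0]
ft_force: [-0.5, -0.6, -1.2]
grip_width: 0.0135
[-0.24  0.1  -0.96  0.03  0.08  0.01] [ 0.48636285 -0.20717473  0.10315341]
t: 30.45
position: [0.4865, -0.2072, 0.1032]
ee_rot: [0.604, 0.797, -0.0, 0.0]
ft_force: [0.3, -0.1, -0.6]
grip_width: 0.0143
[ 0.07 -0.   -0.71  0.04  0.04  0.03] [ 0.48645605 -0.20720516  0.10319581]
```

```bash
python3 -m creep '[[0,0,0,0,0.2],[0,0,0,0,0.25],[0,0,0,0,0.35],[0,0,0,0,0.5],[0,0,0,0,0.7],[0,0,0,0,1],[0,0,0,0,1],[0,0,0,0,1],[0,0,0,0,1],[0,0,0,0,1]]' 4
python3 - <<'E'
from ov import *
for i in range(5):
    im=viewer.camera('scene');print(cen(im))
print(status.sense()['grip_width'],status.sense()['ft_force'])
ov(im,'scene',(110,225),6,100,90,np.array([0,-1]),-.0,[.5575,-.187,.273],'pics/u.png')
E
```

```text
t: 31.85
position: [0.4864, -0.2072, 0.1032]
ee_rot: [0.604, 0.797, -0.0, 0.0]
ft_force: [-0.7, 0.0, -0.3]
grip_width: 0.0825
[174.22606556 261.97252432 653.60833333]
[174.29981347 261.92671709 652.26666667]
[174.36753207 261.8606327  652.23333333]
[174.34381821 261.88750802 649.08333333]
[174.3509944  261.88914819 649.89166667]
0.08769204865511139 [0.71571574 0.22658555 0.32218609]
stand 0.002604718023863789 -0.00030419391324377045 -0.1425223811505485 hook u 0.002604718023863789 above seat -2.238115054850609e-05
```

View pics/u.png

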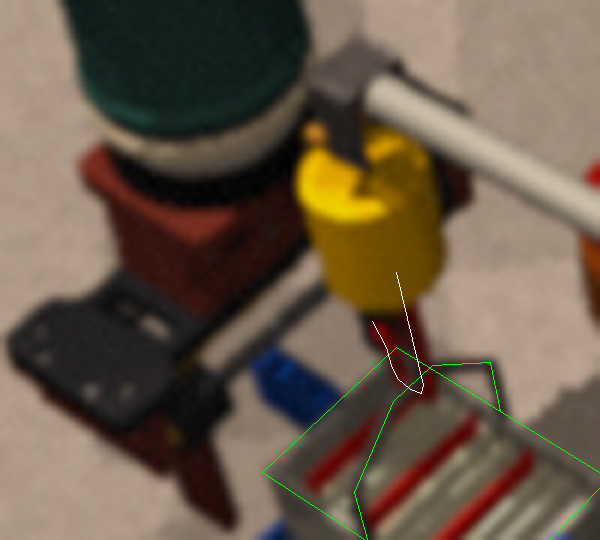

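```bash
python3 -m creep '[[0,-0.004,0,0,1],[0,-0.008,0,0,1],[0,-0.012,0,0,1],[0,-0.016,0,0,1],[0,-0.018,0,0,1],[0,-0.018,0,0,1],[0,-0.016,0,0,1],[0,-0.01,0,0,1],[0,-0.005,0,0,1],[0,0,0,0,1]]'
python3 -m creep '[[0,0,0,0,1],[0,0,0,0,1],[0,0,0,0,1],[0,0,0,0,1],[0,0,0,0,1],[0,0,0,0,1],[0,0,0,0,1],[0,0,0,0,1],[0,0,0,0,1],[0,0,0,0,1]]'
python3 - <<'E'
from hk import *
for i in range(8):
    im=viewer.camera('scene');print(cen(im)[:2].round(2))
o=viewer.camera('top')
cv2.imwrite('pics/v.png',np.hstack([cv2.resize(im[220:320,110:210],(400,400),interpolation=cv2.INTER_CUBIC),cv2.resize(o[140:220,340:420],(400,400),interpolation=cv2.INTER_CUBIC)])[:,:,::-1]);cv2.imwrite('pics/v2.png',im[:,:,::-1])
E
```

```text
t: 33.1
position: [0.3829, -0.2363, 0.1033]
ee_rot: [0.605, 0.796, -0.0, 0.0]
ft_force: [-0.0, 0.5, 0.3]
grip_width: 0.088
t: 34.1
position: [0.3834, -0.236, 0.1032]
ee_rot: [0.604, 0.797, -0.0, 0.0]
ft_force: [-0.2, 0.5, -0.2]
grip_width: 0.0879
[173.9 261.2]
[173.89 261.22]
[173.95 261.28]
[173.94 261.3 ]
[173.92 261.31]
[173.98 261.35]
[173.99 261.32]
[174.03 261.35]
```

View pics/v.png

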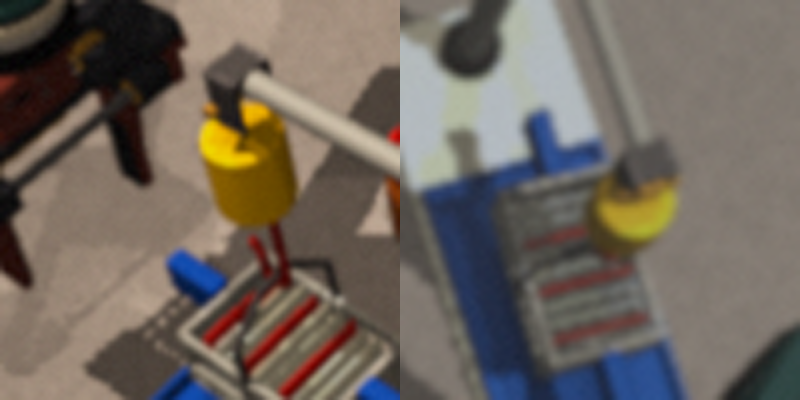

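View pics/v2.png

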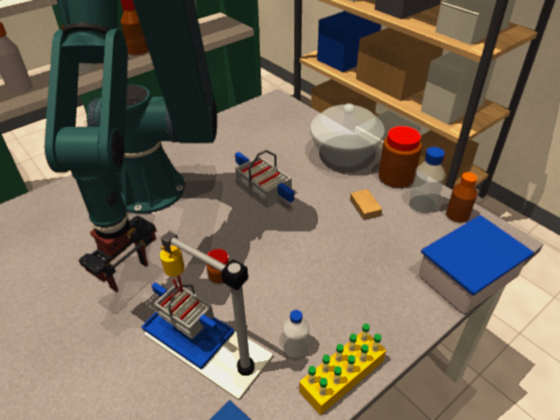

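The rack hangs in the hook, the gripper is clear, and the jar, bottle and slide box are in their places. I let it settle and check for remaining sway and tilt.

```bash
for i in 1 2; do python3 -m creep '[[0,0,0,0,1],[0,0,0,0,1],[0,0,0,0,1],[0,0,0,0,1],[0,0,0,0,1],[0,0,0,0,1],[0,0,0,0,1],[0,0,0,0,1],[0,0,0,0,1],[0,0,0,0,1]]' >/dev/null; done
python3 - <<'E'
from hk import *
I=[viewer.camera('scene') for i in range(16)]
a=cv2.imread('pics/full_a.png')[:,:,::-1]
ref=cv2.cvtColor(I[0],cv2.COLOR_RGB2GRAY)
def sh(A,B,x0,y0,x1,y1):
    f=lambda q:np.float32(cv2.cvtColor(np.ascontiguousarray(q),cv2.COLOR_RGB2GRAY)[y0:y1,x0:x1]);w=cv2.createHanningWindow((x1-x0,y1-y0),cv2.CV_32F)
    return np.round(cv2.phaseCorrelate(f(A),f(B),w)[0],2)
for q in I[1:]:print(cen(q)[0].round(2),sh(I[0],q,145,275,220,345))
# bystanders
for n,b in(('jar',(203,243,235,285)),('bottle',(278,305,316,362)),('box',(345,185,387,222))):print(n,sh(a,I[-1],*b))
q=I[-1];cv2.imwrite('pics/w.png',cv2.resize(q[265:345,140:230],None,fx=7,fy=7,interpolation=cv2.INTER_CUBIC)[:,:,::-1])
print(status.sense()['t'])
E
```

```text
173.92 [0.42 0.06]
173.93 [0.73 0.08]
173.92 [0.84 0.07]
173.93 [0.78 0.2 ]
173.97 [0.84 0.26]
174.0 [0.83 0.15]
174.04 [0.97 0.21]
174.01 [0.9  0.22]
174.01 [0.85 0.23]
173.97 [0.88 0.26]
173.97 [0.8  0.14]
173.9 [0.79 0.1 ]
173.91 [ 0.79 -0.07]
173.89 [ 0.39 -0.  ]
173.84 [ 0.51 -0.07]
jar [0.18 0.56]
bottle [ 0.   -0.03]
box [0.42 0.04]
37.35
```

View pics/w.png

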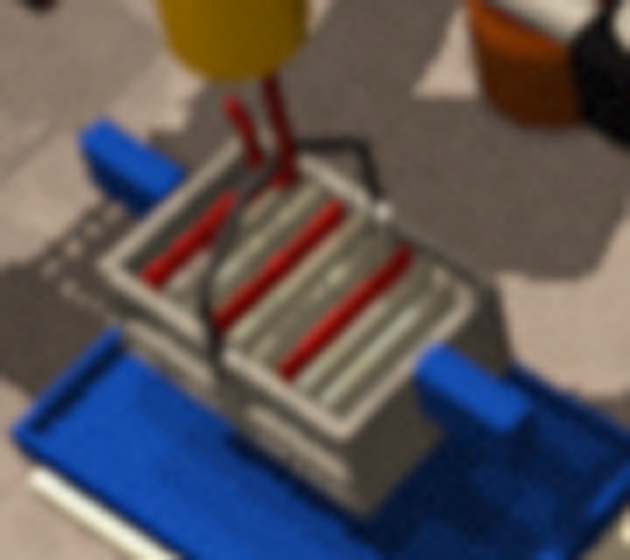

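```bash
python3 -c "
from workcell import env
print(env.sign_off())"
```

```text
the job is handed in; nothing more can be done
None
```

The rack now hangs by its bail in the hook over the drip tray, and I handed the job in at about 37 s. One contact on the way in may have broken the 8 N knock limit, and I can't tell whether it did.

**What I did:** I pinched the smaller rack by its robot-side lug. I crept the bail in at about 5 mm/s until it leaned on the stem and the hook was still. Then I slid it about 36 mm down into the hook, let the hook take the weight, opened the gripper and backed away.

**Last checks:**
- **Leaning:** the hook did not move over 8 frames (174.8 px throughout), with the bail about 36 mm above the seat. No force between rack and hook stood out from the wrist sensor's noise; I took contact from the hook being held off plumb.
- **Hanging:** the rack looks level. Hook and rack sway by less than 1 px, roughly 2 mm or about 10 mm/s, and the gripper is about 0.1 m clear.
- **Bystanders:** jar, bottle and slide box all shifted by less than 0.6 px in the scene pictures.

**What went wrong:**
- **Unplanned touch:** on first arrival the rack was still about 20 mm too high, so its front lug most likely brushed the swinging hook. The swing fell from roughly 0.27 to 0.10 rad before the bail was involved. I did not measure that force. It also means only the last part of the swing was stopped by the bail, as you had asked for all of it.
- **Seating:** while lowering, I briefly pressed the rack on the hook with about 6 N, its weight included. That is under the 12 N limit, and I eased off before releasing.
- **Cameras:** the two disagree by about 5 mm on the stand's position. I used values in between and confirmed the fit in the pictures.

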